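Fish a dropped sleeve out of the cutting stand's spatter tray

TASK

The steel sleeve has fallen through the slats of the cutting stand into its spatter tray. Take the slag hook from its stand, reach it in under the front ledge, catch the tray's pull eye with it and draw the tray out as far as it goes; hang the hook back in its fork, then lift the sleeve out and set it fully down over the locating pin of the welding fixture. Leave the tray out, and leave the bricks and hand tools where they are.

Things in the scene. Friction and masses are not known exactly. Their poses are not given: they have to be found in the camera images.
- hook: Slag hook, 0.25 kg, hanging upright by its collar in the tool stand's fork. Origin: centre of its flat wooden handle, 24 mm (x) by 16 mm (y) by 84 mm tall (z, up); grip across the 16 mm. Below it: steel collar, 32 mm diameter, underside 50 mm below the origin, then a straight shank of 10 mm diameter down to point hook_foot.
- hook_foot (a point): Lower end of the hook's shank axis, 205 mm below the handle's centre (same axes as the hook). From here the foot, a 9 mm round bar, turns off square along +y and ends 34 mm away.
- fork_seat (a point): Where the hook's collar rests in the fixed tool stand: between two level prongs, at their top face, 195 mm up. Prongs along x, 10 mm wide, 17 mm gap, open at the -x end, 37 mm from here; their last 6 mm rise 6 mm as stops. Post 46 mm away at +x. The hook comes out by lifting it 7 mm or more, then moving it to -x; it goes back the reverse way and hangs with its origin 50 mm above this point.
- eye (a point): Pull eye of the spatter tray: upright ring of 7 mm bar, hole 28 mm, 42 mm over all, welded to the middle of the tray's front wall. Origin in the hole's centre, 42 mm above the bench. x points into the stand (the tray is drawn out along -x), y is the hole's axis, level along the front wall, z up. The wall's outside lies 20 mm behind the centre (+x), top 56 mm up. Nothing else within 100 mm along y.
- ledge_edge (a point): Middle of the lower front edge of the cutting stand's fixed front ledge, 125 mm above the bench (axes as the eye's). The ledge, level, 8 mm thick, 60 mm deep, reaches 150 mm to either side along y and hides the eye, whose centre, tray shut, is 42 mm further in (+x) and 83 mm lower. Behind it a slatted deck, top 140 mm, bears a firebrick up to 204 mm high, 160 mm or more behind the edge.
- tray: Spatter tray, sheet steel, 240 mm square outside, walls 4 mm thick and 50 mm high, floor 10 mm above the bench, axes as the eye's; origin at bench level, 118 mm behind the eye (+x). It starts shut or up to 12 mm out, slides out along -x to a stop 180 mm from shut on runners (about 1.5 N friction) and stays where it is left.
- sleeve_center (a point): Centre (half-way up) of the sleeve: plain steel tube, 34 mm outside, 22 mm bore, 45 mm tall, 0.18 kg, on end on the tray's floor; it rides with the tray. z along its axis. It is 36 to 70 mm behind the front wall's outside. A nut (33 mm across, 16 tall) and a bit of angle (30 mm, 26 tall) share the tray, about 65 mm apart along the wall; which lies where varies.
- pin_base (a point): Foot of the welding fixture's locating pin, on its axis at the fixed plate's top face, 12 mm above the bench. Pin 14 mm diameter, upright, 32 mm tall, its top 8 mm tapering to 6 mm. The plate reaches 40 mm to -x and 55 mm to either side in y; its other fittings are on the +x side: a block 34 mm high from 45 mm away, a toggle clamp 95 mm high from 85 mm away.
- brick_deck: Firebrick 230 x 114 x 64 mm lying on the slatted deck; origin at the centre of its underside. Not to be moved.
- brick_bench: Firebrick 230 x 114 x 64 mm on the bench; origin at the centre of its underside. Not to be moved.
- locking_pliers: Locking C-clamp pliers lying flat, 260 mm long, 18 mm high. Not to be moved.
- chipping_hammer: Chipping hammer lying flat, 260 mm long, head 150 mm across, 20 mm high. Not to be moved.
- ground_clamp: Earth clamp lying flat, 180 mm long, 25 mm high. Not to be moved.

How it is judged (in metres and radians):
On the way, in this order (a step that is already met when the one before it is completed fails the run):
1. the hook is taken out of its fork (horizontal distance between hook and fork_seat above 0.06 m), for 0.1 s.
2. the hook bears on the eye and has begun to draw the tray out (x of eye in the frame of ledge_edge between -0.06 and 0.022 m and contact force between hook and tray above 0.3 N and distance between hook_foot and eye below 0.045 m), for 0.05 s.
3. the hook draws the tray out (x of eye in the frame of ledge_edge below -0.09 m and contact force between hook and tray above 0.3 N and distance between hook_foot and eye below 0.045 m), for 0.05 s.
4. the hook hangs in its fork again, let go (horizontal distance between hook and fork_seat below 0.025 m and y of hook in the frame of fork_seat between -0.01 and 0.01 m and z of hook in the frame of fork_seat between 0.044 and 0.056 m and angle between hook's own z axis and vertical below 0.12 rad and contact force between the fingers and hook below 0.1 N), for 0.2 s.
5. the sleeve is lifted out of the tray (height (world z) of sleeve_center above 0.09 m), for 0.1 s.
At the end, for the whole second after the job is handed in: Sleeve over the pin, down on the plate (centre under 27 mm above it, within 6 mm of the axis, upright to 0.1 rad); hook hanging upright (0.12 rad) in the fork, its origin 44 to 56 mm above the seat, within 25 mm of it, 10 mm across the prongs; tray out 155 mm or more (horizontal distance between hook and fork_seat below 0.025 m and y of hook in the frame of fork_seat between -0.01 and 0.01 m and z of hook in the frame of fork_seat between 0.044 and 0.056 m and angle between hook's own z axis and vertical below 0.12 rad and x of eye in the frame of ledge_edge below -0.113 m and horizontal distance between sleeve_center and pin_base below 0.006 m and z of sleeve_center in the frame of pin_base below 0.027 m and angle between the z axis of sleeve_center and the z axis of pin_base, either way round below 0.1 rad); the robot touches nothing.
It fails at once if a brick is moved more than 30 mm (distance of any of brick_deck, brick_bench from where it was at the start of the episode above 0.03 m).
It fails at once if a hand tool on the bench is moved more than 30 mm (distance of any of locking_pliers, chipping_hammer, ground_clamp from where it was at the start of the episode above 0.03 m).
It also fails if it takes over 72 s, if anything falls off the work surface, if the arm or the gripper's body presses on something with over 40 N, if the wrist force passes 120 N, or if a joint passes its speed limit or range.

ROBOT

A 6-joint arm with a two-finger parallel gripper is mounted at the origin on the work surface. World frame = base frame: x ahead of the robot, y to its left, z up, the work surface at z = 0. Lengths are in mm, angles in rad, forces in N, time in s.
With the tool pointing down it reaches from about 250 to 800 mm from the base axis. Payload 3.9 kg.
Tool frame: the origin (TCP) lies at the very end of the fingers, on their centre line; the grasp point (between the pads) lies 19 mm behind it; z points along the fingers, y is the line along which they close (so a half turn about z gives the same grasp; the last joint's range is limited). The gripper opens to 85 mm and grips with 20 to 120 N. Pads are 22 mm wide; open, the fingers measure 114 mm over their backs; the gripper's body (76 mm by 85 mm) begins 54 mm behind the grasp point. The pads swing forward as they close: fully open they stand 13 mm farther back than shut.
Start: joints at [-1.131, 0.26, -0.138, 1.173, 0, 1.571], TCP at [223.518, -475.032, 231.304] pointing down, gripper open.
Joint ranges: [-2.78, 2.78], [-0.83, 1.72], [-1.28, 1.37], [-1.9, 2.12], [-1.57, 1.48], [-3.14, 3.14]. Speed limits (rad/s): [2.57, 2.57, 3.14, 3.14, 3.14, 3.14].

INTERFACE

Orientations are given as a rotation vector (axis times angle).
In Python, from workcell import readout, eyes, job gives the robot as it stands.
- The arm moves only by the tool servo_tool, never from a script. Its argument "targets" is a list of rows, each a list of 2 entries, a list of its own where there are three numbers: the shift along the world's x, y, z in m, then the turn, a rotation vector about the world's x, y, z in rad. In form: [[[x, y, z], [rx, ry, rz]], ...]. A call has 1 to 20 rows; each row shifts and turns the commanded pose from where the row before left it; what a row does not reach is not made up. A row lasts 1/12 s, in which the tool goes at most 41.7 mm and 7.16 degrees, less where a joint would pass 70% of its speed; a pose out of reach is approached as far as the arm can. A call with a gripper value outside its range is refused whole. "claw" is the opening, from 0 (shut) to 1 (fully open), set as the call begins (left out, the last holds). The fingers move at their own pace and stop on an object; "grip_force" is the grip in N (left out, the last holds). Time passes only in rows, so rows that do not move let the fingers close. It gives the time, the measured TCP pose, the force, the opening and the grip force at its end, in the units of the state.
- readout.read_state(): the state, without advancing time (a new reading comes with each control period).
- eyes.read_camera(name): name is "scene" or "top" or "wrist"; returns a dict with "img" (420x560x3 uint8, blue, green, red), "fovy" (degrees; the focal length in pixels is half the picture's height over the tangent of half this angle, whatever the lens; pixels are square), "cx", "cy" (the principal point, pixels), "R" (3x3) and "t" (3): a world point X has camera coordinates R X + t. Camera axes: x right, y down, z forward; pixel columns grow to the right and rows downward; lengths in mm; the calibration is good to about 2 mm. A picture is of the moment at which its call begins. There is no depth.
- job.job_done(): hands the job in; it is judged then, once.
The state is a dict: "time": time; "joint_pos": joint angles; "qvel": joint speeds; "effort": joint torques, N m; "position": TCP position; "tool_rot": TCP orientation; "wrist_force": force on the tool from outside, world axes, zero at the start; "moment": the same for the moment, N m; "gripper_width": finger opening in mm; "grip_force": force on a finger pad.
Only numpy, scipy, OpenCV 4.12 (cv2) and the standard library are available. Lean on these libraries where they do the work, as an engineer would, in place of code of your own. Each camera call takes 0.05 s, during which the arm holds its last target. There are 200 camera calls.

## Working session

There is one attempt and no reset: what is moved stays moved. The work goes in short steps, Python scripts to look and compute and a tool call to move; the robot and the scene stay as the last step left them, time stands still between calls to the robot, and variables do not carry over. Pictures are saved under pics/ and viewed, at most 10 in all, crops included, and the job is handed in when it is done.

Besides the shell and the picture viewer there is one more tool, called after "Request:" by a JSON object that holds its "method" and its "body". servo_tool: Moves the arm, as the interface text tells. Its arguments: {"type":"object","properties":{"targets":{"type":"array"},"claw":{"type":"number"},"grip_force":{"type":"number"}},"required":["targets"]}

```bash
mkdir -p pics; ls
cat > h.py <<'E'
import numpy as np, cv2
from workcell import readout, eyes, job
def cam(n,save=None):
    c=eyes.read_camera(n); c['R']=np.array(c['R']);c['t']=np.array(c['t']);c['f']=210/np.tan(np.radians(c['fovy'])/2)
    if save: cv2.imwrite('pics/'+save+'.png',c['img'])
    np.savez('/tmp/%s.npz'%(save or n),**{k:c[k] for k in('R','t','f','cx','cy','img')})
    return c
def load(n):
    return dict(np.load('/tmp/%s.npz'%n))
def ray(c,u,v):
    d=c['R'].T@np.array([(u-c['cx'])/c['f'],(v-c['cy'])/c['f'],1]); return -c['R'].T@c['t'],d
def atz(c,u,v,z):
    o,d=ray(c,u,v); return o+d*(z-o[2])/d[2]
def proj(c,X):
    p=c['R']@np.array(X,float)+c['t']; return c['f']*p[:2]/p[2]+[c['cx'],c['cy']]
def tri(*l):
    A=0;b=0
    for c,u,v in l:
        o,d=ray(c,u,v);d=d/np.linalg.norm(d);P=np.eye(3)-np.outer(d,d);A=A+P;b=b+P@o
    return np.linalg.solve(A,b)
E
python3 - <<'E'
from h import *
for n in('scene','top'):
    c=cam(n,n+'0');print(n,c['f'],-c['R'].T@c['t'],c['R'][2])
    cv2.imwrite('pics/%sb.png'%n,cv2.resize(c['img'],(800,600),interpolation=cv2.INTER_CUBIC))
print(readout.read_state())
E
```

```text
pics
scene 470.98387197352565 [1240.9340122   106.05739762 1357.04292548] [-0.53132868 -0.13848149 -0.83577073]
top 470.38687932558196 [ 244.69624524  -86.98061997 1633.09867807] [ 0.16004237  0.00949384 -0.98706449]
{'time': 0.1, 'joint_pos': array([-1.13099463e+00,  2.60627507e-01, -1.39237882e-01,  1.17270276e+00,
       -1.74910164e-05,  1.57078577e+00]), 'qvel': array([ 0.00155206, -0.00065586,  0.00472055,  0.0015581 ,  0.00080916,
       -0.00049608]), 'effort': array([-2.96076760e-04, -4.06509089e+01,  2.54527706e+01,  1.00478344e-02,
        2.49782880e-05,  1.80425053e-05]), 'position': array([ 223.25842327, -474.48766327,  230.54414961]), 'tool_rot': array([-3.06425274e+00, -6.84924422e-01,  6.33551806e-04]), 'wrist_force': array([ 0.21214493, -0.23729504,  0.57111446]), 'moment': array([ 0.01335223,  0.01686624, -0.01812916]), 'grip_force': 0.0, 'gripper_width': 85.44137268532225}
```

View pics/topb.png

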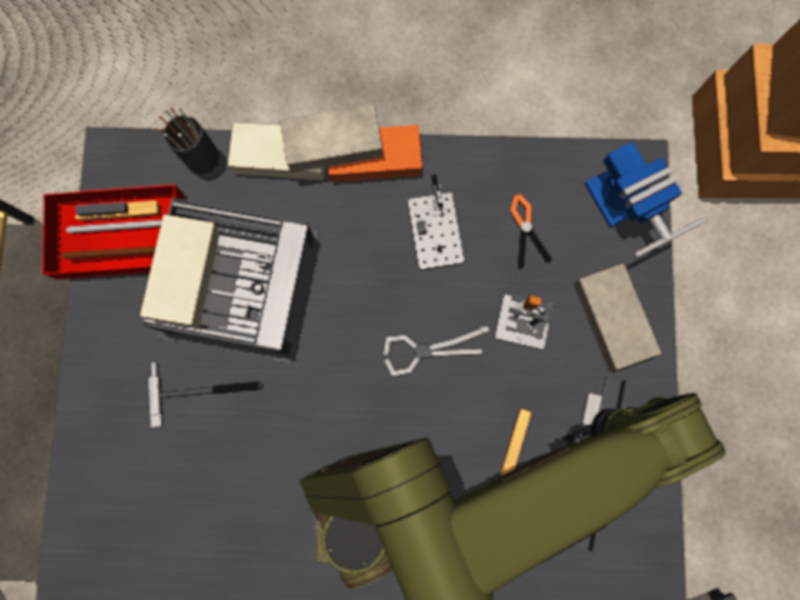

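View pics/sceneb.png

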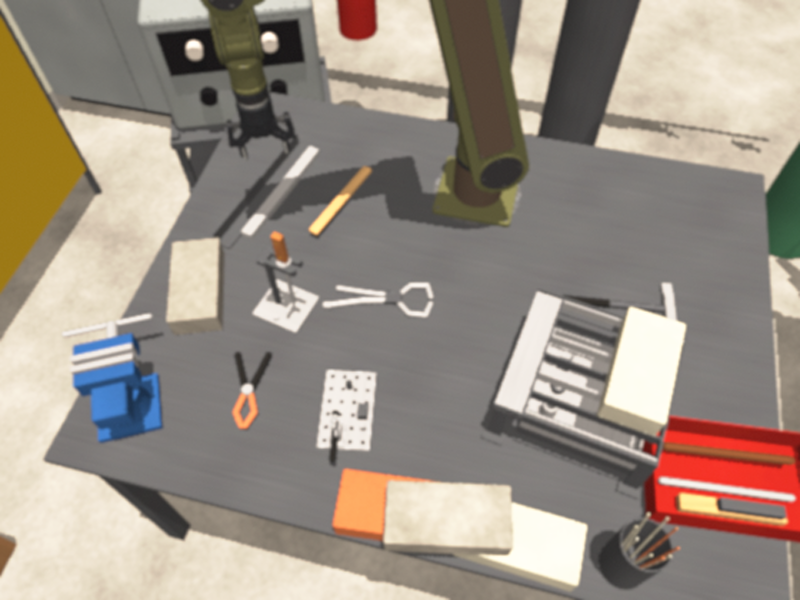

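The top view shows the cutting stand at about (230,280) with its ledge on the right side from (300,225) to (268,345). The tool stand with its hook is at (523,322) and the pin fixture at (436,230), both in 800-px coordinates. The scene view shows the orange hook handle at (280,247). Next I'll look at enlarged crops.

Run:
```python
from h import *
def crop(n,x,y,w=100,h=75):
    return cv2.resize(load(n)['img'][y:y+h,x:x+w],(400,300),interpolation=cv2.INTER_CUBIC)
m=np.vstack([np.hstack([crop('top0',140,145),crop('top0',325,180)]),np.hstack([crop('scene0',340,200,),crop('scene0',165,155)])])
cv2.imwrite('pics/m1.png',m)
c=load('top0');k=1/1.42857
for n,u,v,z in[('ledgeA',309,226,133),('ledgeB',278,348,133),('fixt pin',425,228,30),('toolstand',520,322,195),('brickb',618,316,64)]:
    print(n,atz(c,u*k,v*k,z).round())
```

```text
ledgeA [657. 138. 133.]
ledgeB [373. 194. 133.]
fixt pin [ 687. -132.   30.]
toolstand [ 437. -336.  195.]
brickb [ 475. -589.   64.]
```

View pics/m1.png

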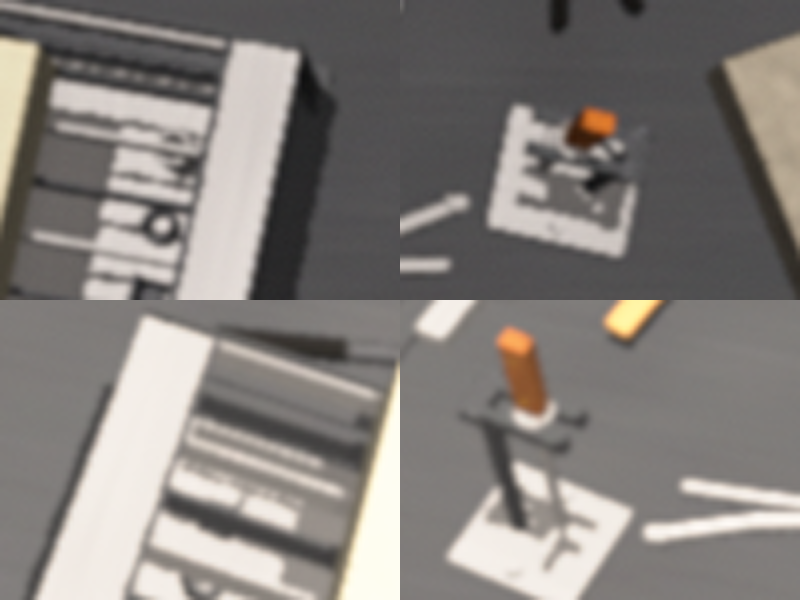

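The top crop shows the handle's top at (600,118) and a ring (sleeve or nut) at (160,225) in the tray. The scene crop shows the handle's top at (517,340), with prong stops at about (583,417) and (565,443).

Run:
```python
from h import *
T=load('top0');S=load('scene0')
t=lambda u,v:(325+(u-400)/4,180+v/4); s=lambda u,v:(165+(u-400)/4,155+(v-300)/4)
print('handle top',tri((T,*t(600,118)),(S,*s(517,340))).round(1), atz(T,*t(600,118),287),atz(S,*s(517,340),287))
for p in[(583,417),(565,443),(465,415),(495,400)]: print(p,atz(S,*s(*p),198).round())
print('collar',atz(S,*s(533,410),197).round())
print('base corners',[atz(S,*s(*p),8).round() for p in[(447,555),(520,465),(633,512),(565,600)]])
print('ledge corner', tri((T,140+300/4,145+50/4),(S,340+145/4,200+18/4)), atz(T,215,157.5,133))
print('ledge T',[atz(T,u*.7,v*.7,133).round() for u,v in[(287,222),(309,226),(278,348),(258,343)]])
print('ledge S',[atz(S,u*.7,v*.7,133).round() for u,v in[(540,293),(562,298),(530,415),(497,407)]])
```

```text
handle top [ 472.7 -351.8  282.4] [ 472.29988741 -352.34360884  287.        ] [ 475.80998732 -348.42875175  287.        ]
(583, 417) [ 471. -312.  198.]
(565, 443) [ 497. -317.  198.]
(465, 415) [ 490. -400.  198.]
(495, 400) [ 472. -383.  198.]
collar [ 473. -352.  197.]
base corners [array([ 509., -446.,    8.]), array([ 407., -417.,    8.]), array([ 430., -307.,    8.]), array([ 527., -335.,    8.])]
ledge corner [580.75948466 136.38165673 409.57564252] [658.86138915 142.28980401 133.        ]
ledge T [array([665., 189., 133.]), array([657., 138., 133.]), array([373., 194., 133.]), array([384., 240., 133.])]
ledge S [array([381., 197., 133.]), array([383., 245., 133.]), array([670., 216., 133.]), array([669., 151., 133.])]
```

```bash
cat >> h.py <<'E'
from scipy.spatial.transform import Rotation as Ro
def st():
    s=readout.read_state(); return s,Ro.from_rotvec(s['tool_rot'])
def delta(p,R=None):
    s,C=st(); print('now',s['position'].round(1),'shift m',((np.array(p)-s['position'])/1000).round(4))
    if R is not None: 
        d=(R*C.inv()).as_rotvec(); print('turn',d.round(4),'deg',np.degrees(np.linalg.norm(d)).round(1))
    return
def pose(zaxis,yaxis):
    z=np.array(zaxis,float);z/=np.linalg.norm(z);y=np.array(yaxis,float);y-=z*(y@z);y/=np.linalg.norm(y)
    return Ro.from_matrix(np.c_[np.cross(y,z),y,z])
E
python3 - <<'E'
from h import *
s,C=st();print(C.as_matrix().round(3))
c=cam('wrist','w0');print(c['f'],(C.as_matrix().T@(-c['R'].T@c['t']-s['position'])).round(1),(c['R']@C.as_matrix()).round(2))
for sg in(1,-1): delta([470,-340,400],pose([0,0,-1],[sg*.98,-sg*.19,0]))
E
```

```text
[[ 0.905  0.426 -0.001]
 [ 0.426 -0.905  0.002]
 [-0.    -0.002 -1.   ]]
353.3104824089332 [  68.9   -0.7 -142.2] [[ 0.    1.    0.  ]
 [-0.96  0.   -0.28]
 [-0.28 -0.    0.96]]
now [ 223.3 -474.6  230.7] shift m [0.2467 0.1346 0.1693]
turn [-0.001  -0.0012  0.9395] deg 53.8
now [ 223.3 -474.6  230.7] shift m [0.2467 0.1346 0.1693]
turn [-1.4000e-03  1.2000e-03 -2.2021e+00] deg 126.2
```

Request:
{"method": "servo_tool", "body": {"targets": [[[0.01,0.018,0.005],[0,0,0.12]],[[0.01,0.018,0.005],[0,0,0.12]],[[0.01,0.018,0.005],[0,0,0.12]],[[0.01,0.018,0.005],[0,0,0.12]],[[0.01,0.018,0.005],[0,0,0.12]],[[0.01,0.018,0.005],[0,0,0.12]],[[0.01,0.018,0.005],[0,0,0.12]],[[0.01,0.018,0.005],[0,0,0.12]],[[0.01,0.018,0.005],[0,0,0.12]],[[0.01,0.018,0.005],[0,0,0.12]],[[0.01,0.018,0.005],[0,0,0.12]],[[0.01,0.018,0.005],[0,0,0.12]],[[0.01,0.018,0.005],[0,0,0.12]],[[0.01,0.018,0.005],[0,0,0.12]],[[0.01,0.018,0.005],[0,0,0.12]],[[0.01,0.018,0.005],[0,0,0.12]],[[0.01,0.018,0.005],[0,0,0.12]],[[0.01,0.018,0.005],[0,0,0.12]],[[0.01,0.018,0.005],[0,0,0.12]],[[0.01,0.018,0.005],[0,0,0.12]]]}}

```text
time: 1.82
position: [423.6, -114.0, 331.3]
tool_rot: [-0.463, -3.107, -0.0]
wrist_force: [0.4, 0.0, -0.1]
gripper_width: 85.2
grip_force: 0.0
```

Run:
```python
from h import *
print(st()[0]['joint_pos'].round(2), st()[0]['wrist_force'])
t=np.radians(40);x=np.array([.19,.98,0])
delta([495,60,230],pose(x*np.sin(t)-np.array([0,0,1])*np.cos(t),[-.98,.19,0]))
delta([495,60,230],pose([0,0,-1],[-.98,.19,0]))
```

```text
[-0.26  0.09 -0.1   1.39 -0.    0.03] [ 0.39715875  0.01869997 -0.08256461]
now [ 423.6 -114.   331.3] shift m [ 0.0714  0.174  -0.1013]
turn [ 0.4039 -0.6711  1.5997] deg 102.1
now [ 423.6 -114.   331.3] shift m [ 0.0714  0.174  -0.1013]
turn [ 4.0000e-04 -5.0000e-04  1.6751e+00] deg 96.0
```

Request:
{"method": "servo_tool", "body": {"targets": [[[0.0048,0.0116,-0.0068],[0.0269,-0.0447,0.1066]],[[0.0048,0.0116,-0.0068],[0.0269,-0.0447,0.1066]],[[0.0048,0.0116,-0.0068],[0.0269,-0.0447,0.1066]],[[0.0048,0.0116,-0.0068],[0.0269,-0.0447,0.1066]],[[0.0048,0.0116,-0.0068],[0.0269,-0.0447,0.1066]],[[0.0048,0.0116,-0.0068],[0.0269,-0.0447,0.1066]],[[0.0048,0.0116,-0.0068],[0.0269,-0.0447,0.1066]],[[0.0048,0.0116,-0.0068],[0.0269,-0.0447,0.1066]],[[0.0048,0.0116,-0.0068],[0.0269,-0.0447,0.1066]],[[0.0048,0.0116,-0.0068],[0.0269,-0.0447,0.1066]],[[0.0048,0.0116,-0.0068],[0.0269,-0.0447,0.1066]],[[0.0048,0.0116,-0.0068],[0.0269,-0.0447,0.1066]],[[0.0048,0.0116,-0.0068],[0.0269,-0.0447,0.1066]],[[0.0048,0.0116,-0.0068],[0.0269,-0.0447,0.1066]],[[0.0048,0.0116,-0.0068],[0.0269,-0.0447,0.1066]],[[0,0,0],[0,0,0]]]}}

```text
time: 3.15
position: [495.6, 59.4, 226.6]
tool_rot: [-1.613, 1.966, 0.596]
wrist_force: [0.5, -0.3, -0.2]
gripper_width: 85.2
grip_force: 0.0
```

Run:
```python
from h import *
s,C=st();print(s['joint_pos'].round(2),C.as_matrix().round(2))
c=cam('wrist','w1')
cv2.imwrite('pics/w1b.png',cv2.resize(c['img'],(800,600),interpolation=cv2.INTER_CUBIC))
print('pred eye px*1.43',proj(c,[527,211,42])/.7)
```

```text
[-0.3   0.25 -0.37  1.05  0.69 -1.71] [[-0.15 -0.98  0.12]
 [-0.75  0.19  0.63]
 [-0.64  0.01 -0.77]]
pred eye px*1.43 [400.69100399 250.43031711]
```

View pics/w1b.png

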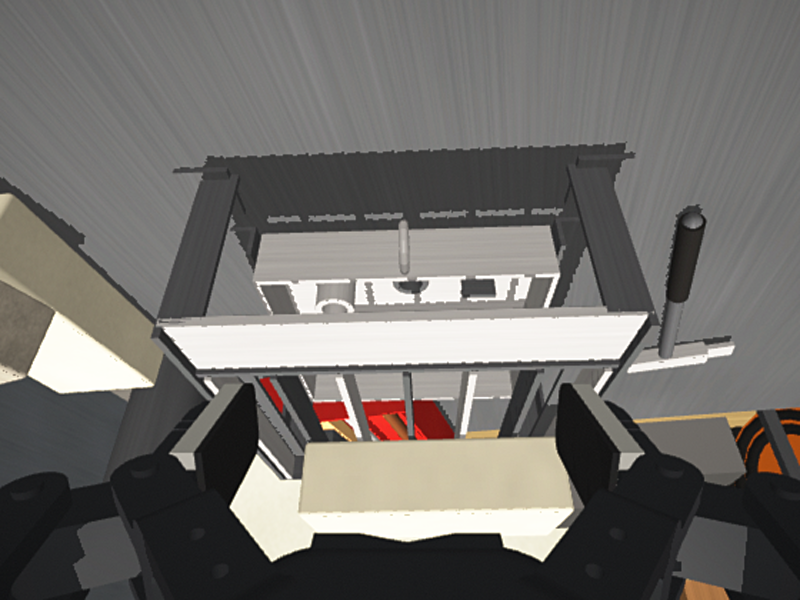

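The wrist view shows the eye edge-on with its centre at about (403,247), ends at (403,220) and (404,273). The sleeve's top rim is at (336,303), with the nut at (410,285) and the angle at (478,288). The ledge's front strip runs from (157,325) to (652,312).

Run:
```python
from h import *
c=load('w1');P=lambda u,v,z:atz(c,u*.7,v*.7,z)
E=P(403.5,247,42);print('eye',E.round(1))
A=P(156,324,128);B=P(653,311,128);print('ledge',A.round(1),B.round(1),np.linalg.norm(A-B).round(1),((A+B)/2).round(1))
d=(A-B)/np.linalg.norm(A-B);x=np.array([-d[1],d[0],0]);print('xeye',x.round(3),'eye rel ledge',((E-(A+B)/2)@x).round(1),((E-(A+B)/2)@d).round(1))
F=[P(253,281,56),P(562,272,56)];print('wall top front',np.round(F,1),np.linalg.norm(F[0]-F[1]))
w=(F[0]-F[1])/np.linalg.norm(F[0]-F[1]);print('wall dir->x',(-w[1],w[0]), 'eye to wall',(F[1]-E)@np.array([-w[1],w[0],0]))
print('sleeve top',P(336,304,55).round(1))
T=load('top0');print('ring in top',atz(T,180,201.25,55),'proj eye top',proj(T,E))
```

```text
eye [524.1 207.4  42. ]
ledge [667.7 147.8 128. ] [369.5 195.3 128. ] 301.9 [518.6 171.6 128. ]
xeye [0.157 0.988 0.   ] eye rel ledge 36.3 -0.2
wall top front [[644.5 207.6  56. ]
 [407.1 245.   56. ]] 240.30055374379455
wall dir->x (np.float64(0.15569688551553212), np.float64(0.9878048794376162)) eye to wall 18.906499444913
sleeve top [591.5 253.6  55. ]
ring in top [523.5224916  266.41177573  55.        ] proj eye top [197.9182976  202.18632663]
```

Run:
```python
from h import *
delta([474,-345,375],pose([0,0,-1],[-.985,.172,0]))
```

```text
now [495.3  59.  227.6] shift m [-0.0213 -0.404   0.1474]
turn [-0.6864  0.1201  0.0272] deg 40.0
```

Request:
{"method": "servo_tool", "body": {"targets": [[[-0.0015,-0.029,0.0105],[-0.049,0.0086,0.002]],[[-0.0015,-0.029,0.0105],[-0.049,0.0086,0.002]],[[-0.0015,-0.029,0.0105],[-0.049,0.0086,0.002]],[[-0.0015,-0.029,0.0105],[-0.049,0.0086,0.002]],[[-0.0015,-0.029,0.0105],[-0.049,0.0086,0.002]],[[-0.0015,-0.029,0.0105],[-0.049,0.0086,0.002]],[[-0.0015,-0.029,0.0105],[-0.049,0.0086,0.002]],[[-0.0015,-0.029,0.0105],[-0.049,0.0086,0.002]],[[-0.0015,-0.029,0.0105],[-0.049,0.0086,0.002]],[[-0.0015,-0.029,0.0105],[-0.049,0.0086,0.002]],[[-0.0015,-0.029,0.0105],[-0.049,0.0086,0.002]],[[-0.0015,-0.029,0.0105],[-0.049,0.0086,0.002]],[[-0.0015,-0.029,0.0105],[-0.049,0.0086,0.002]],[[-0.0015,-0.029,0.0105],[-0.049,0.0086,0.002]],[[0,0,0],[0,0,0]],[[0,0,0],[0,0,0]]]}}

```text
time: 4.53
position: [474.2, -347.6, 377.7]
tool_rot: [-2.021, 2.402, -0.006]
wrist_force: [0.3, 0.8, 0.4]
gripper_width: 85.6
grip_force: 0.0
```

Run:
```python
from h import *
s,C=st();print(s['joint_pos'].round(2),C.as_matrix().round(3))
c=cam('wrist','w2')
cv2.imwrite('pics/w2b.png',cv2.resize(c['img'],(800,600),interpolation=cv2.INTER_CUBIC))
print('pred',proj(c,[474,-351,287])/.7)
```

```text
[-0.63  0.36  0.39  1.59  0.   -2.03] [[-0.171 -0.985  0.005]
 [-0.985  0.171 -0.001]
 [ 0.    -0.005 -1.   ]]
pred [403.68594258 299.94506764]
```

View pics/w2b.png

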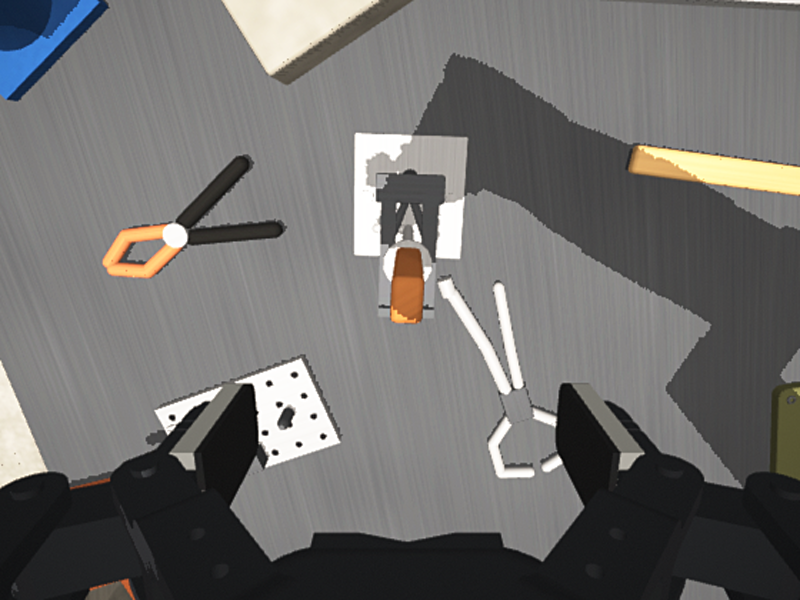

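The handle's top face is centred at about (407,300), and the prongs run from (383,200)/(433,200) to the tips at (382,318)/(432,318). The post side is up in the picture, which is −y in the world.

Run:
```python
from h import *
c=load('w2');P=lambda u,v,z:atz(c,u*.7,v*.7,z).round(1)
print('handle top',P(407,300,287), 'edges',P(391,300,287),P(423.5,300,287),P(407,278,287),P(407,322.5,287))
print('handle low front edge centre', P(408,249,203))
for n,q in dict(Lb=(380.5,200),Lt=(379,318),Rb=(438.5,200),Rt=(435,318)).items(): print(n,P(*q,195))
print('collar',P(407.5,264,200),P(383,264,200),P(432,264,200))
print('base',[P(*q,8) for q in[(355,133),(467,138),(460,259),(354,255)]])
```

```text
handle top [ 472.4 -350.7  287. ] edges [ 480. -352.  287.] [ 464.6 -349.4  287. ] [ 470.6 -361.4  287. ] [ 474.4 -339.5  287. ]
handle low front edge centre [ 470.5 -360.1  203. ]
Lb [ 482.6 -392.6  195. ]
Lt [ 498.1 -315.5  195. ]
Rb [ 446.4 -386.3  195. ]
Rt [ 460.8 -309.1  195. ]
collar [ 472.6 -350.   200. ] [ 488.2 -352.7  200. ] [ 457.  -347.3  200. ]
base [array([ 507.9, -445.5,    8. ]), array([ 402.3, -422.5,    8. ]), array([ 425.8, -306.1,    8. ]), array([ 532.6, -328.8,    8. ])]
```

Request:
{"method": "servo_tool", "body": {"targets": [[[-0.0003,-0.0005,-0.021],[0,0,-0.0035]],[[-0.0003,-0.0005,-0.021],[0,0,-0.0035]],[[-0.0003,-0.0005,-0.021],[0,0,-0.0035]],[[-0.0003,-0.0005,-0.021],[0,0,-0.0035]],[[-0.0003,-0.0005,-0.021],[0,0,-0.0035]],[[-0.0002,-0.0002,-0.021],[0,0,-0.0035]],[[0,0,-0.02],[0,0,-0.0035]],[[0,0,0],[0,0,0]],[[0,0,0],[0,0,0]]], "claw": 1}}

```text
time: 5.33
position: [471.6, -348.2, 229.4]
tool_rot: [-1.996, 2.424, 0.004]
wrist_force: [-0.5, -0.2, 0.2]
gripper_width: 85.5
grip_force: 0.0
```

Request:
{"method": "servo_tool", "body": {"targets": [[[0,0,0],[0,0,0]],[[0,0,0],[0,0,0]],[[0,0,0],[0,0,0]],[[0,0,0],[0,0,0]],[[0,0,0],[0,0,0]],[[0,0,0],[0,0,0]],[[0,0,0],[0,0,0]],[[0,0,0],[0,0,0]],[[0,0,0],[0,0,0]],[[0,0,0],[0,0,0]]], "claw": 0, "grip_force": 80}}

```text
time: 6.17
position: [473.5, -350.0, 231.0]
tool_rot: [-1.996, 2.423, -0.005]
wrist_force: [2.0, 0.7, 5.2]
gripper_width: 15.5
grip_force: 78.5
```

Run:
```python
from h import *
s,C=st();print(s['position'],C.as_matrix().round(3),s['wrist_force'],s['gripper_width'],s['grip_force'],s['time'])
```

```text
[ 473.49177103 -350.02298648  230.96732109] [[-0.192 -0.981  0.004]
 [-0.981  0.192 -0.   ]
 [-0.    -0.004 -1.   ]] [2.02864453 0.65117225 5.21407177] 15.5391280181444 78.4687864780426 6.1667
```

Request:
{"method": "servo_tool", "body": {"targets": [[[0,0,0.005],[0,0,0]],[[0,0,0.01],[0,0,0]],[[0,0,0.01],[0,0,0]],[[0,0,0],[0,0,0]],[[0.004,0.02,0],[0,0,0]],[[0.005,0.024,0],[0,0,0]],[[0.006,0.03,0],[0,0,0]],[[0.006,0.032,0],[0,0,0]],[[0,0,0],[0,0,0]]]}}

```text
time: 6.92
position: [494.0, -238.6, 255.4]
tool_rot: [-2.0, 2.417, 0.003]
wrist_force: [-0.7, -0.5, -3.0]
gripper_width: 14.8
grip_force: 78.1
```

Request:
{"method": "servo_tool", "body": {"targets": [[[-0.006,0.02,-0.004],[0.0766,-0.0121,0.004]],[[-0.006,0.022,-0.006],[0.0766,-0.0121,0.004]],[[-0.006,0.025,-0.006],[0.0766,-0.0121,0.004]],[[-0.006,0.025,-0.006],[0.0766,-0.0121,0.004]],[[-0.006,0.025,-0.006],[0.0766,-0.0121,0.004]],[[-0.006,0.025,-0.006],[0.0766,-0.0121,0.004]],[[-0.007,0.025,-0.006],[0.0766,-0.0121,0.004]],[[-0.007,0.025,-0.008],[0.0766,-0.0121,0.004]],[[-0.007,0.025,-0.008],[0.0766,-0.0121,0.004]],[[0,0.01,-0.01],[0,0,0]],[[0,0,0],[0,0,0]],[[0,0,0],[0,0,0]]]}}

```text
time: 7.92
position: [436.7, -17.0, 189.1]
tool_rot: [-1.658, 1.938, 0.613]
wrist_force: [-0.4, -0.8, -2.5]
gripper_width: 15.2
grip_force: 78.5
```

Run:
```python
from h import *
s,C=st();print(s['joint_pos'].round(2),s['wrist_force'],s['gripper_width'])
t=np.radians(40);x=np.array([.156,.988,0]);y=np.array([-.988,.156,0]);zt=x*np.sin(t)-np.array([0,0,1])*np.cos(t)
E=np.array([524.1,207.4,42]);print('foot now rel eye',[((s['position']+191*C.as_matrix()[:,2]-E)@a).round(1) for a in(x,y,[0,0,1])])
delta(E+50*y-191*zt,pose(zt,y))
```

```text
[-0.5   0.3  -0.42  1.13  0.65 -2.01] [-0.38710876 -0.82212678 -2.46417824] 15.219431036522401
foot now rel eye [np.float64(-112.7), np.float64(53.4), np.float64(0.7)]
now [436.7 -17.  189.1] shift m [ 0.0189  0.1109 -0.0008]
turn [-0.0006 -0.0096 -0.0048] deg 0.6
```

Now in under the ledge, stopping beside the eye for a look.

Request:
{"method": "servo_tool", "body": {"targets": [[[0.003,0.018,0],[0,0,0]],[[0.003,0.018,0],[0,0,0]],[[0.003,0.018,0],[0,0,0]],[[0.003,0.018,0],[0,0,0]],[[0.003,0.018,0],[0,-0.005,-0.0024]],[[0.003,0.016,-0.0005],[0,-0.005,-0.0024]],[[0.0005,0.005,0],[0,0,0]],[[0,0,0],[0,0,0]],[[0,0,0],[0,0,0]],[[0,0,0],[0,0,0]]]}}

```text
time: 8.75
position: [455.9, 93.3, 189.1]
tool_rot: [-1.651, 1.935, 0.601]
wrist_force: [0.4, -0.5, -2.8]
gripper_width: 15.2
grip_force: 78.5
```

Run:
```python
from h import *
s,C=st();print(s['joint_pos'].round(2),s['position'],s['wrist_force'],s['gripper_width'])
x=np.array([.156,.988,0]);y=np.array([-.988,.156,0]);E=np.array([524.1,207.4,42]);f=s['position']+191*C.as_matrix()[:,2]
print('foot rel eye',[((f-E)@a).round(1) for a in(x,y,[0,0,1])])
c=cam('wrist','w3');cv2.imwrite('pics/w3b.png',cv2.resize(c['img'][60:310,100:433],(800,600),interpolation=cv2.INTER_CUBIC))
g=lambda X:((proj(c,X)-[100,60])*2.4).round()
print('pred eye',g(E),'foot',g(f),'foot tip',g(f-34*y))
```

```text
[-0.26  0.22 -0.53  0.91  0.7  -1.7 ] [455.92205212  93.29237484 189.09678847] [ 0.36701937 -0.47012405 -2.80582872] 15.231441230260097
foot rel eye [np.float64(-0.4), np.float64(49.2), np.float64(0.9)]
pred eye [317. 298.] foot [440. 299.] foot tip [355. 299.]
```

View pics/w3b.png

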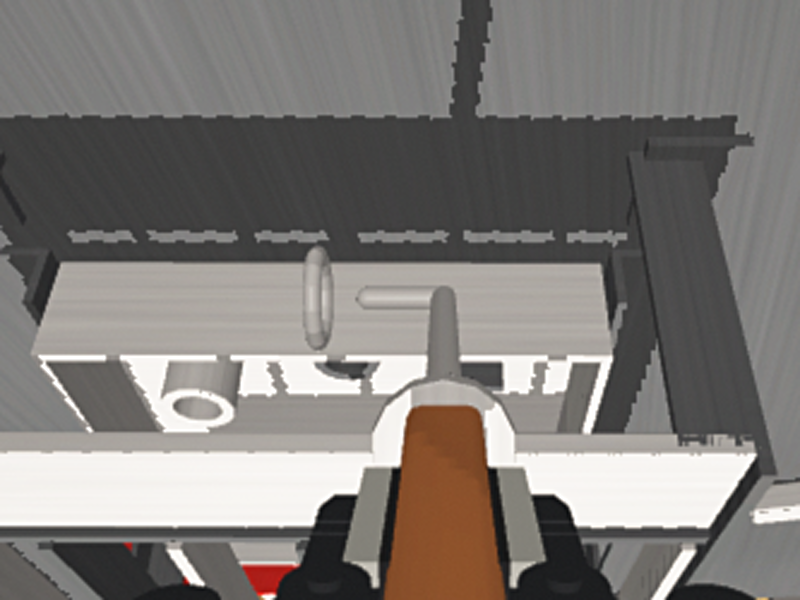

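The picture shows the eye at (317,298) and the foot from (441,297) to its tip at (358,298), level with the hole. I'll slide 32 mm sideways into the hole, then start to draw.

Request:
{"method": "servo_tool", "body": {"targets": [[[0.006,-0.001,0],[0,0,0]],[[0.008,-0.0012,0],[0,0,0]],[[0.008,-0.0012,0],[0,0,0]],[[0.008,-0.0012,0],[0,0,0]],[[0.0016,-0.0004,0],[0,0,0]],[[0,0,0],[0,0,0]],[[0,0,0],[0,0,0]]]}}

```text
time: 9.38
position: [486.9, 89.3, 188.5]
tool_rot: [-1.651, 1.935, 0.603]
wrist_force: [0.6, -0.3, -1.4]
gripper_width: 15.4
grip_force: 78.5
```

Request:
{"method": "servo_tool", "body": {"targets": [[[-0.0008,-0.005,0],[0,0,0]],[[-0.0008,-0.005,0],[0,0,0]],[[-0.0008,-0.005,0],[0,0,0]],[[-0.0008,-0.005,0],[0,0,0]],[[-0.0008,-0.005,0],[0,0,0]],[[-0.0008,-0.005,0],[0,0,0]],[[-0.0008,-0.005,0],[0,0,0]]]}}

```text
time: 9.97
position: [481.0, 53.8, 188.8]
tool_rot: [-1.651, 1.934, 0.603]
wrist_force: [-0.9, 1.6, -2.0]
gripper_width: 14.9
grip_force: 78.5
```

Run:
```python
from h import *
s,C=st();print(s['position'],s['wrist_force'],s['moment'])
c=cam('wrist','w4');cv2.imwrite('pics/w4b.png',cv2.resize(c['img'][60:310,100:433],(800,600),interpolation=cv2.INTER_CUBIC))
```

```text
[481.03600406  53.8032956  188.84725488] [-0.93747578  1.58506066 -1.96948308] [-0.46050227  0.34929091  0.27975887]
```

View pics/w4b.png

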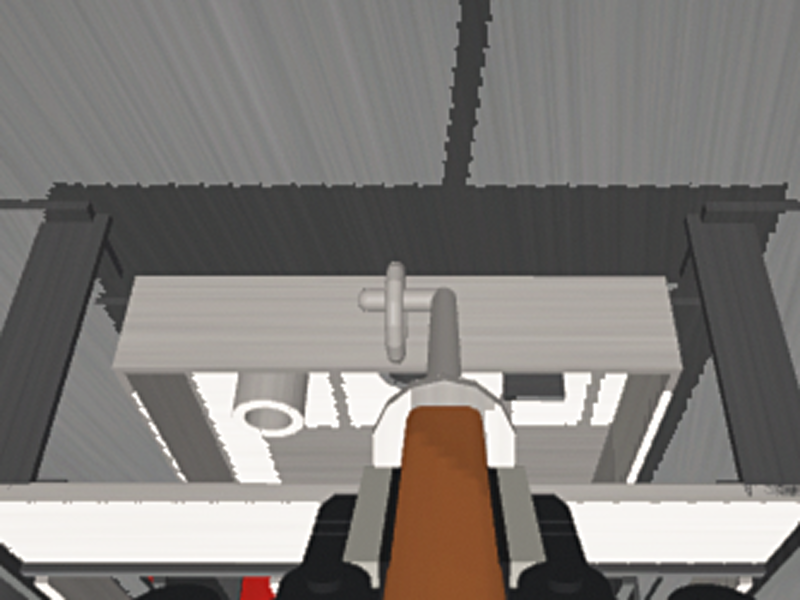

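The foot is through the ring at (397,300) and the tray is moving. I'll draw on.

Request:
{"method": "servo_tool", "body": {"targets": [[[-0.0012,-0.0075,0],[0,0,0]],[[-0.0015,-0.0095,0],[0,0,0]],[[-0.0015,-0.0095,0],[0,0,0]],[[-0.0015,-0.0095,0],[0,0,0]],[[-0.0015,-0.0095,0],[0,0,0]],[[-0.0015,-0.0095,0],[0,0,0]],[[-0.0015,-0.0095,0],[0,0,0]],[[-0.0015,-0.0095,0],[0,0,0]],[[-0.0015,-0.0095,0],[0,0,0]],[[-0.0015,-0.0095,0],[0,0,0]],[[-0.0015,-0.0095,0],[0,0,0]],[[-0.0015,-0.0095,0],[0,0,0]],[[-0.0015,-0.0095,0],[0,0,0]],[[-0.0015,-0.0095,0],[0,0,0]]]}}

```text
time: 11.18
position: [460.4, -77.7, 188.8]
tool_rot: [-1.651, 1.934, 0.603]
wrist_force: [0.7, 1.0, -1.7]
gripper_width: 15.4
grip_force: 79.3
```

Request:
{"method": "servo_tool", "body": {"targets": [[[-0.0008,-0.005,0],[0,0,0]],[[-0.0008,-0.005,0],[0,0,0]],[[-0.0005,-0.003,0],[0,0,0]]]}}

```text
time: 11.43
position: [458.6, -90.6, 188.6]
tool_rot: [-1.651, 1.935, 0.602]
wrist_force: [0.0, 1.6, -3.6]
gripper_width: 15.2
grip_force: 79.1
```

Request:
{"method": "servo_tool", "body": {"targets": [[[-0.0005,-0.003,0],[0,0,0]],[[-0.0005,-0.003,0],[0,0,0]],[[0,0,0],[0,0,0]]]}}

```text
time: 11.68
position: [457.5, -96.0, 188.8]
tool_rot: [-1.651, 1.934, 0.602]
wrist_force: [0.6, 1.2, -1.3]
gripper_width: 15.2
grip_force: 79.3
```

Request:
{"method": "servo_tool", "body": {"targets": [[[-0.0005,-0.003,0],[0,0,0]],[[-0.0003,-0.002,0],[0,0,0]],[[0,0,0],[0,0,0]]]}}

```text
time: 11.93
position: [456.6, -98.1, 188.4]
tool_rot: [-1.648, 1.93, 0.609]
wrist_force: [4.5, 10.2, -10.9]
gripper_width: 15.5
grip_force: 79.7
```

Run:
```python
from h import *
s,C=st();print(s['position'],s['wrist_force'])
x=np.array([.156,.988,0]);L=np.array([518.6,171.6,128])
f=s['position']+191*C.as_matrix()[:,2];print('foot x in ledge',(f-L)@x)
c=cam('top','t1')
m=cv2.resize(c['img'][130:280,110:310],(800,600),interpolation=cv2.INTER_CUBIC);cv2.imwrite('pics/t1b.png',m)
print('foot px',(proj(c,f)-[110,130])*4)
```

```text
[456.57804823 -98.09476936 188.41993855] [  4.49362926  10.22899873 -10.87858525]
foot x in ledge -152.14221358915503
foot px [562.30054661 349.32033409]
```

View pics/t1b.png

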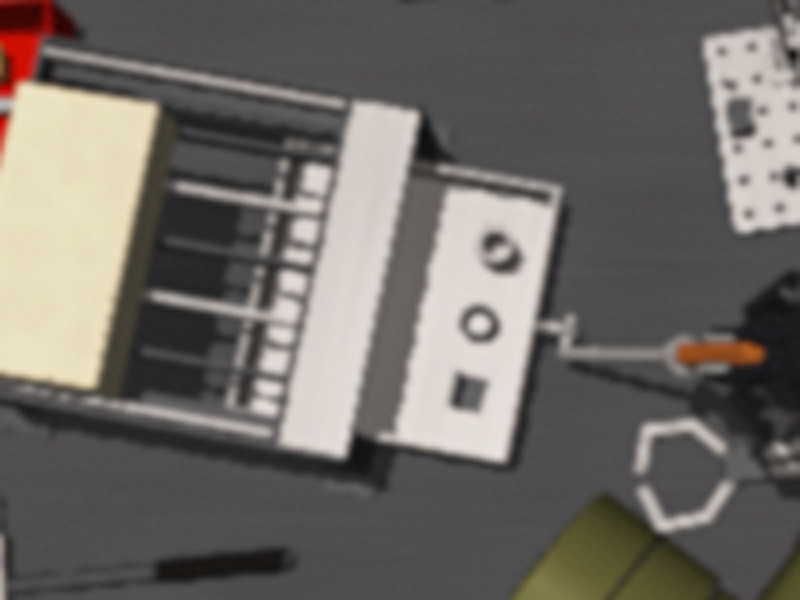

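The force rises at the stop and the top view shows the tray fully out. The sleeve is probably the upper ring at (500,252), the nut is at (480,324), and the ring of the eye is at (565,327). Now I'll unhook.

Request:
{"method": "servo_tool", "body": {"targets": [[[0.0009,0.006,0],[0,0,0]],[[0.001,0.0065,0],[0,0,0]],[[0,0,0],[0,0,0]],[[-0.008,0.0012,0],[0,0,0]],[[-0.009,0.0015,0],[0,0,0]],[[-0.009,0.0015,0],[0,0,0]],[[-0.009,0.0014,0],[0,0,0]],[[-0.008,0.0012,0],[0,0,0]],[[0,0,0],[0,0,0]]]}}

```text
time: 12.73
position: [413.4, -80.9, 188.9]
tool_rot: [-1.65, 1.936, 0.605]
wrist_force: [0.6, -0.2, -2.1]
gripper_width: 15.3
grip_force: 81.6
```

Run:
```python
from h import *
s,C=st();print(s['position'],s['wrist_force'],s['time'],s['gripper_width'])
delta([494.5,-242,258],pose([0,0,-1],[-.981,.195,0]))
```

```text
[413.43575516 -80.93924557 188.94687818] [ 0.5695058  -0.20196259 -2.10001414] 12.7333 15.299687440927727
now [413.4 -80.9 188.9] shift m [ 0.0811 -0.1611  0.0691]
turn [-0.6899  0.1221 -0.0355] deg 40.2
```

Request:
{"method": "servo_tool", "body": {"targets": [[[0,-0.02,0.018],[0,0,0]],[[0,-0.02,0.022],[0,0,0]],[[0,-0.02,0.022],[0,0,0]],[[0.009,-0.0112,0.001],[-0.0767,0.0136,-0.0039]],[[0.009,-0.0112,0.001],[-0.0767,0.0136,-0.0039]],[[0.009,-0.0112,0.001],[-0.0767,0.0136,-0.0039]],[[0.009,-0.0112,0.001],[-0.0767,0.0136,-0.0039]],[[0.009,-0.0112,0.001],[-0.0767,0.0136,-0.0039]],[[0.009,-0.0112,0.001],[-0.0767,0.0136,-0.0039]],[[0.009,-0.0112,0.001],[-0.0767,0.0136,-0.0039]],[[0.009,-0.0112,0.001],[-0.0767,0.0136,-0.0039]],[[0.009,-0.0112,0.001],[-0.0767,0.0136,-0.0039]],[[0,0,0],[0,0,0]],[[0,0,0],[0,0,0]],[[0,0,0],[0,0,0]]]}}

```text
time: 13.98
position: [495.6, -241.5, 259.3]
tool_rot: [-1.996, 2.425, 0.004]
wrist_force: [-0.7, -0.3, -3.1]
gripper_width: 15.1
grip_force: 81.4
```

Run:
```python
from h import *
s,C=st();print(s['wrist_force'],s['time'],s['gripper_width'])
delta([473.5,-350,249],pose([0,0,-1],[-.981,.195,0]))
c=cam('wrist','w5');cv2.imwrite('pics/w5b.png',cv2.resize(c['img'][0:300,80:480],(800,600),interpolation=cv2.INTER_CUBIC))
```

```text
[-0.73407399 -0.26930885 -3.07693422] 13.9833 15.14593117360265
now [ 495.6 -241.5  259.3] shift m [-0.0221 -0.1085 -0.0103]
turn [-0.0022 -0.0011 -0.0025] deg 0.2
```

View pics/w5b.png

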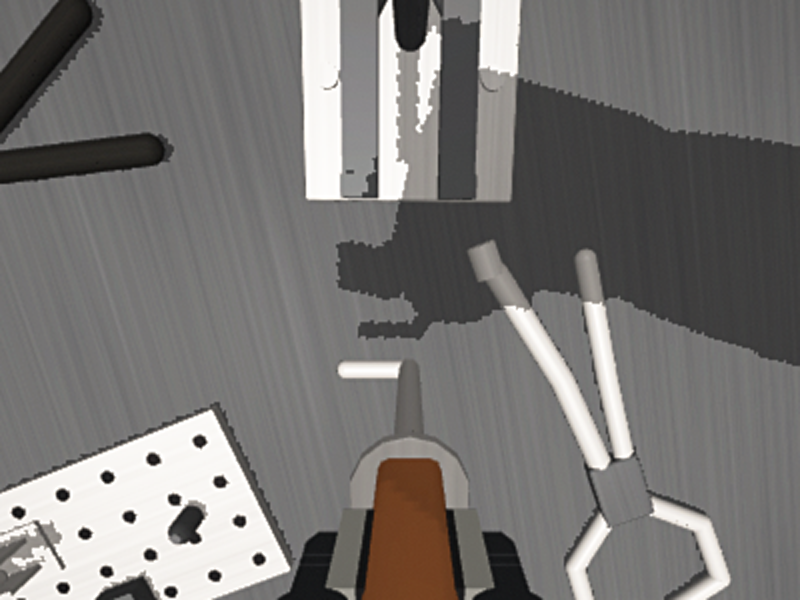

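The picture shows the hook upright with its shank at column 409, in line with the fork's gap (378 to 440). I'll hang it back in.

Request:
{"method": "servo_tool", "body": {"targets": [[[-0.004,-0.02,-0.002],[0,0,0]],[[-0.005,-0.025,-0.004],[0,0,0]],[[-0.005,-0.025,-0.004],[0,0,0]],[[-0.005,-0.025,0],[-0.001,0,-0.002]],[[-0.003,-0.0135,0],[0,0,0]],[[0,0,0],[0,0,0]],[[0,0,0],[0,0,0]],[[0,0,0],[0,0,0]]]}}

```text
time: 14.7
position: [474.3, -350.0, 249.7]
tool_rot: [-1.993, 2.428, -0.0]
wrist_force: [0.7, 0.2, -2.3]
gripper_width: 15.3
grip_force: 81.4
```

Run:
```python
from h import *
s,C=st();print(s['wrist_force'])
delta([473.5,-350,231.5],pose([0,0,-1],[-.981,.195,0]))
```

```text
[ 0.69318423  0.17999995 -2.31674616]
now [ 474.3 -350.   249.7] shift m [-0.0008 -0.     -0.0182]
turn [ 0.0002  0.0002 -0.0003] deg 0.0
```

Request:
{"method": "servo_tool", "body": {"targets": [[[-0.0008,0,-0.006],[0,0,0]],[[0,0,-0.006],[0,0,0]],[[0,0,-0.004],[0,0,0]],[[0,0,-0.0025],[0,0,0]],[[0,0,0],[0,0,0]],[[0,0,0],[0,0,0]]]}}

```text
time: 15.2
position: [473.8, -350.3, 231.1]
tool_rot: [1.994, -2.427, 0.002]
wrist_force: [-0.1, 0.1, -2.8]
gripper_width: 15.2
grip_force: 81.4
```

Request:
{"method": "servo_tool", "body": {"targets": [[[0,0,-0.0015],[0,0,0]],[[0,0,0],[0,0,0]],[[0,0,0],[0,0,0]]]}}

```text
time: 15.45
position: [474.0, -350.5, 230.9]
tool_rot: [1.994, -2.428, 0.004]
wrist_force: [-1.0, 2.2, 5.6]
gripper_width: 15.0
grip_force: 82.3
```

Seated. I'll release and rise.

Request:
{"method": "servo_tool", "body": {"targets": [[[0,0,0],[0,0,0]],[[0,0,0],[0,0,0]],[[0,0,0],[0,0,0]],[[0,0,0],[0,0,0]],[[0,0,0],[0,0,0]],[[0,0,0],[0,0,0]],[[0,0,0],[0,0,0]],[[0,0,0],[0,0,0]],[[0,0,0.015],[0,0,0]],[[0,0,0.025],[0,0,0]],[[0,0,0.035],[0,0,0]],[[0,0,0.035],[0,0,0]],[[0,0,0.03],[0,0,0]],[[0,0,0],[0,0,0]]], "claw": 1}}

```text
time: 16.62
position: [475.5, -352.0, 376.7]
tool_rot: [-1.993, 2.426, -0.02]
wrist_force: [0.7, -1.4, 0.5]
gripper_width: 85.2
grip_force: 0.0
```

Run:
```python
from h import *
c=cam('wrist','w6');img=c['img']
a=load('w2')['img']
# hook handle orange mask centroid, predicted world pos of top
hsv=cv2.cvtColor(img,cv2.COLOR_BGR2HSV);m=cv2.inRange(hsv,(3,120,60),(18,255,255));m[:,:230]=0;m[:,330:]=0;m[260:]=0
n,l,stt,ce=cv2.connectedComponentsWithStats(m);i=1+stt[1:,4].argmax();print(stt[i],ce[i]);y0,h=stt[i][1],stt[i][3]
for z,v in((287,y0+h-16),):
    print(atz(c,ce[i][0],v,z))
b=proj(c,[472.5,-350.3,287]),proj(c,[472.5,-350.3,203]);print(b)
s,C=st();print(s['position'])
# sleeve prediction: from w1 moved with tray
T=load('t1')
for u,v,z in((500,252,55),(480,324,26)): print(atz(T,110+u/4,130+v/4,z))
sl=np.array([591.5,253.6])-174*np.array([.156,.988]);print('sleeve est',sl)
delta([sl[0],sl[1]-0,330],pose([0,0,-1],[-.988,.156,0]))
```

```text
[ 277  179   23   53 1048] [288.50763359 205.53435115]
[ 472.49582452 -351.35542659  287.        ]
(array([288.79580739, 217.44665925]), array([288.72876089, 190.88102877]))
[ 475.19723534 -351.73914436  373.80035594]
[556.84444329  79.79620803  55.        ]
[498.67695027  97.58946795  26.        ]
sleeve est [564.356  81.688]
now [ 475.2 -351.7  373.8] shift m [ 0.0892  0.4334 -0.0438]
turn [0.0065 0.0069 0.0392] deg 2.3
```

Run:
```python
from h import *
c=load('w5')
print(atz(c,80+176/2,538/2,44),atz(c,80+200/2,511/2,12))
print([atz(c,80+u/2,v/2,12).round(0) for u,v in((215,407),(290,570))])
delta([672,-150,300],pose([0,0,-1],[-.988,.156,0]))
```

```text
[ 639.73697088 -167.1785034    44.        ] [ 634.97107235 -168.53836886   12.        ]
[array([ 609., -229.,   12.]), array([ 592., -120.,   12.])]
now [ 475.2 -351.7  373.8] shift m [ 0.1968  0.2017 -0.0738]
turn [0.0065 0.0069 0.0392] deg 2.3
```

Request:
{"method": "servo_tool", "body": {"targets": [[[0.0206,0.0234,0],[0,0,0.005]],[[0.0206,0.0234,0],[0,0,0.005]],[[0.0206,0.0234,-0.02],[0,0,0.005]],[[0.0206,0.0234,-0.02],[0,0,0.005]],[[0.0206,0.0234,-0.025],[0,0,0.005]],[[0.0206,0.0234,-0.025],[0,0,0.005]],[[0.0206,0.0234,-0.025],[0,0,0.005]],[[0.0206,0.0234,-0.025],[0.006,0.006,0.004]],[[0,0,0],[0,0,0]],[[0,0,0],[0,0,0]],[[0,0,0],[0,0,0]]]}}

```text
time: 17.58
position: [637.9, -163.6, 229.1]
tool_rot: [2.039, -2.386, -0.012]
wrist_force: [-0.1, -0.1, 0.3]
gripper_width: 85.5
grip_force: 0.0
```

Run:
```python
from h import *
c=cam('wrist','w7');print(proj(c,[638,-168,44]),proj(c,[638,-168,12]))
delta([560,72,200],pose([0,0,-1],[-.988,.156,0]))
```

```text
[280.76353433 180.80996545] [280.83207718 174.61556659]
now [ 638.3 -164.3  230.3] shift m [-0.0783  0.2363 -0.0303]
turn [-0.0035 -0.0054  0.0008] deg 0.4
```

Request:
{"method": "servo_tool", "body": {"targets": [[[-0.0098,0.0295,0],[0,0,0]],[[-0.0098,0.0295,0],[0,0,0]],[[-0.0098,0.0295,0],[0,0,0]],[[-0.0098,0.0295,0],[0,0,0]],[[-0.0098,0.0295,-0.0075],[0,0,0]],[[-0.0098,0.0295,-0.0075],[0,0,0]],[[-0.0098,0.0295,-0.0075],[0,0,0]],[[-0.0098,0.0295,-0.0075],[-0.003,-0.005,0]],[[0,0,0],[0,0,0]],[[0,0,0],[0,0,0]],[[0,0,0],[0,0,0]]], "claw": 0.6}}

```text
time: 18.55
position: [561.0, 71.3, 201.3]
tool_rot: [-2.038, 2.388, -0.002]
wrist_force: [0.7, -0.5, -0.4]
gripper_width: 51.0
grip_force: 0.0
```

Run:
```python
from h import *
c=cam('wrist','w8');print(readout.read_state()['gripper_width'])
p=proj(c,[562,81,55]);q=[281,178];print(p)
def cr(i,x,y): return cv2.resize(i[y:y+150,x:x+100],(400,600),interpolation=cv2.INTER_CUBIC)
x,y=int(p[0])-50,max(0,int(p[1])-75);print(x,y)
cv2.imwrite('pics/m2.png',np.hstack([cr(load('w7')['img'],231,103),cr(c['img'],x,y)]))
```

```text
51.02787069050849
[283.90603969 206.4765988 ]
233 131
```

View pics/m2.png

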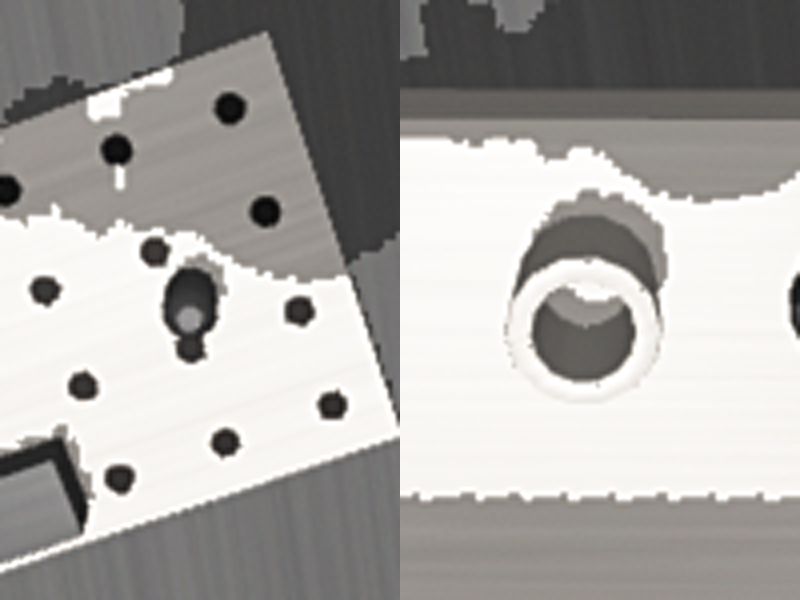

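Left half: the pin's top is at (190,319) and its foot at about (190,294). Right half: the sleeve's top ring is centred at (584,331), and the sleeve stands upright.

Run:
```python
from h import *
c=load('w7');print('pin',atz(c,278.5,182.75,44),atz(c,278.5,176.5,12))
P=[atz(c,231+u/4,103+v/4,12) for u,v in((267,31),(399,438))];print('edge',P,np.linalg.norm(P[0]-P[1]))
d=(P[1]-P[0])/np.linalg.norm(P[1]-P[0]);print(d,'pin est',(P[0]+P[1])/2+40*np.array([d[1],-d[0],0]))
c=load('w8');S=atz(c,279,213.75,55);print('sleeve',S)
print('outer dia',np.linalg.norm(atz(c,233+(507-400)/4,131+331/4,55)-atz(c,233+(661-400)/4,131+331/4,55)))
delta([S[0],S[1],28],pose([0,0,-1],[-.988,.156,0]))
```

```text
pin [ 640.401979   -166.50018956   44.        ] [ 640.68259355 -166.43959933   12.        ]
edge [array([ 611.62399456, -227.81045134,   12.        ]), array([ 592.12594063, -119.49967901,   12.        ])] 110.0517946651951
[-0.17717161  0.98417997  0.        ] pin est [ 641.24216652 -166.56820067   12.        ]
sleeve [567.14287267  86.69610272  55.        ]
outer dia 32.80794174461973
now [561.2  71.  201.2] shift m [ 0.0059  0.0156 -0.1732]
turn [-0.0008  0.0022  0.0021] deg 0.2
```

Request:
{"method": "servo_tool", "body": {"targets": [[[0.002,0.005,-0.02],[0,0,0]],[[0.002,0.005,-0.025],[0,0,0]],[[0.0019,0.0056,-0.025],[0,0,0]],[[0,0,-0.025],[0,0,0]],[[0,0,-0.025],[0,0,0]],[[0,0,-0.02],[0,0,0]],[[0,0,-0.018],[0,0,0]],[[0,0,-0.015],[0,0,0]],[[0,0,0],[0,0,0]],[[0,0,0],[0,0,0]]]}}

```text
time: 19.43
position: [566.3, 86.6, 26.6]
tool_rot: [2.038, -2.39, -0.002]
wrist_force: [1.0, 0.0, 0.4]
gripper_width: 51.1
grip_force: 0.0
```

Request:
{"method": "servo_tool", "body": {"targets": [[[0,0,0],[0,0,0]],[[0,0,0],[0,0,0]],[[0,0,0],[0,0,0]],[[0,0,0],[0,0,0]],[[0,0,0],[0,0,0]],[[0,0,0],[0,0,0]],[[0,0,0],[0,0,0]],[[0,0,0],[0,0,0]]], "claw": 0, "grip_force": 60}}

```text
time: 20.1
position: [568.1, 88.0, 28.6]
tool_rot: [-2.038, 2.386, -0.003]
wrist_force: [0.5, -1.2, 6.2]
gripper_width: 32.3
grip_force: 60.0
```

Request:
{"method": "servo_tool", "body": {"targets": [[[0,0,0.01],[0,0,0]],[[0,0,0.02],[0,0,0]],[[0,0,0.03],[0,0,0]],[[0,0,0.03],[0,0,0]],[[0,0,0.03],[0,0,0]],[[0.006,-0.0212,0],[0,0,-0.103]],[[0.006,-0.0212,0],[0,0,-0.103]],[[0.006,-0.0212,0],[0,0,-0.103]],[[0.006,-0.0212,0],[0,0,-0.103]],[[0.006,-0.0212,0],[0,0,-0.103]],[[0.006,-0.0212,0],[0,0,-0.103]],[[0.006,-0.0212,0],[0,0,-0.103]],[[0.006,-0.0212,0],[0,0,-0.103]],[[0.006,-0.0212,0],[0,0,-0.103]],[[0.006,-0.0212,0],[0,0,-0.103]],[[0.006,-0.0212,0],[0,0,-0.103]],[[0.006,-0.0212,0],[0,0,-0.103]],[[0,0,0],[0,0,0]],[[0,0,0],[0,0,0]],[[0,0,0],[0,0,0]]]}}

```text
time: 21.77
position: [637.3, -165.7, 146.5]
tool_rot: [0.281, -3.128, -0.003]
wrist_force: [0.1, 0.1, -2.1]
gripper_width: 32.0
grip_force: 60.0
```

Run:
```python
from h import *
s,C=st();print(s['gripper_width'],s['wrist_force'],C.as_matrix().round(3)[:,1:])
delta([640.6,-166.5,90],pose([0,0,-1],[-.177,.984,0]))
c=cam('wrist','w9');z=s['position'][2]+27
p=proj(c,[*s['position'][:2],z]);print('pred top centre px',p)
g=cv2.cvtColor(c['img'],cv2.COLOR_BGR2GRAY);x,y=int(p[0]),int(p[1])
for r in range(y-36,y+37,3): print(r,' '.join('%3d'%v for v in g[r,x-40:x+41:4]) if r<420 else '')
```

```text
32.02698285893327 [ 0.07034619  0.13776189 -2.14157097] [[-0.178 -0.001]
 [ 0.984  0.002]
 [ 0.002 -1.   ]]
now [ 637.3 -165.7  146.5] shift m [ 0.0033 -0.0008 -0.0565]
turn [-0.0021 -0.0007 -0.001 ] deg 0.1
pred top centre px [283.19841193 309.92967503]
273  20 118 120 189 193 190 188 184 181 180 178 180 182 185 182 186 188 188 147 115 117
276  19 118 158 191 188 186 182 181 150 126 160 156 127 178 182 182 186 191 191 122 117
279  32 123 191 188 184 180 178 119 126 126 126 127 127 123 125 182 188 183 182 189 117
282  88 173 187 184 183 165 117 119 127 126 126 127 126 125 120 114 176 183 188 186 162
285 124 185 186 184 185 113 120 119 126 126 126 126 126 123 122 118 117 184 181 185 188
288 177 185 186 186 134 116 120 120 125 125 127 125 126 124 122 119 113 147 182 183 184
291 191 189 185 181 106 117 117 121 127 127 127 125 125 124 121 119 113 101 180 184 188
294 192 185 183 174 111 119 121 122 129 126 126 127 125 123 120 119 115 106 186 187 189
297 187 185 186 143 111 120 119 122 129 125 127 127 124 122 121 118 115 108 186 186 185
300 187 186 186 120 112 119 118 123 127 126 127 127 1
[... 654 characters left out ...]
 104 255 178 184 184 181 144 137 129 125 127 125 124 123 133 184 188 186 180 226 254
327 255 254 132 175 176 185 191 194 150 135 137 135 135 147 192 188 184 180 171 255 254
330 255 254 124 129 182 187 189 188 189 194 190 191 196 192 187 182 179 175 255 253 254
333 255 254 122  99 185 181 180 183 183 183 185 189 185 184 181 178 175 255 254 253 255
336 228 254 140  99 128 150 173 175 179 183 183 179 180 179 177 243 255 254 254 253  86
339 255 254 255 112 134 147 144 190 229 176 174 180 185 138  35 255 253 254 254 253 132
342 254 254 255  98 136 142 142 199 255 255 255 254 253 255 255 253 253 254 254 253 255
345 253 254 255  99 136 144 141 255 255 255 254 253 252 253 254 253 253 253 254 253 253
```

Run:
```python
from h import *
s,C=st();c=load('w9')
for dz in(25,27,29): 
    S=atz(c,284.5,301.5,s['position'][2]+dz);print(S,'shift',np.array([640.6,-166.5])-S[:2])
u=lambda a,b:atz(c,a,b,s['position'][2]+27)
print(np.linalg.norm(u(253.5,301.5)-u(314.5,301.5)),np.linalg.norm(u(284,275.5)-u(284,327)))
# same camera bias check: pads at TCP?
```

```text
[ 634.86652443 -165.62365404  171.67055347] shift [ 5.73347557 -0.87634596]
[ 633.71011452 -165.83975296  173.67055347] shift [ 6.88988548 -0.66024704]
[ 632.55370462 -166.05585187  175.67055347] shift [ 8.04629538 -0.44414813]
22.324547703653884 21.17790043749338
```

Request:
{"method": "servo_tool", "body": {"targets": [[[0.002,0,-0.015],[0,0,0]],[[0.002,-0.0003,-0.02],[0,0,0]],[[0.002,0,-0.02],[0,0,0]],[[0,0,-0.02],[0,0,0]],[[0,0,0],[0,0,0]],[[0,0,0],[0,0,0]],[[0,0,0],[0,0,0]]]}}

```text
time: 22.4
position: [644.6, -166.0, 73.0]
tool_rot: [-0.281, 3.127, 0.001]
wrist_force: [0.9, -0.5, -2.0]
gripper_width: 32.4
grip_force: 60.0
```

Request:
{"method": "servo_tool", "body": {"targets": [[[0,0,-0.005],[0,0,0]],[[0,0,-0.005],[0,0,0]],[[0,0,-0.004],[0,0,0]],[[0,0,0],[0,0,0]]]}}

```text
time: 22.73
position: [643.5, -166.5, 57.1]
tool_rot: [0.279, -3.129, -0.002]
wrist_force: [-0.4, 0.5, -2.5]
gripper_width: 32.2
grip_force: 60.0
```

Run:
```python
from h import *
s,C=st();print(s['position'],s['wrist_force'],s['moment'],s['gripper_width'])
```

```text
[ 643.54584431 -166.48025335   57.120115  ] [-0.43758353  0.50650486 -2.47676286] [0.04164342 0.10079143 0.00167782] 32.15629970085177
```

Request:
{"method": "servo_tool", "body": {"targets": [[[0,0,-0.004],[0,0,0]],[[0,0,-0.004],[0,0,0]],[[0,0,-0.004],[0,0,0]],[[0,0,0],[0,0,0]]]}}

```text
time: 23.07
position: [643.3, -166.5, 44.6]
tool_rot: [0.279, -3.128, -0.002]
wrist_force: [-0.9, 0.4, -2.7]
gripper_width: 32.0
grip_force: 60.0
```

Request:
{"method": "servo_tool", "body": {"targets": [[[0,0,-0.004],[0,0,0]],[[0,0,-0.004],[0,0,0]],[[0,0,-0.003],[0,0,0]],[[0,0,0],[0,0,0]],[[0,0,0],[0,0,0]]]}}

```text
time: 23.48
position: [643.8, -166.6, 34.4]
tool_rot: [-0.279, 3.129, 0.002]
wrist_force: [-0.1, -0.0, -1.6]
gripper_width: 32.2
grip_force: 60.0
```

Request:
{"method": "servo_tool", "body": {"targets": [[[0,0,-0.002],[0,0,0]],[[0,0,-0.0015],[0,0,0]],[[0,0,0],[0,0,0]]]}}

```text
time: 23.73
position: [644.0, -166.6, 31.1]
tool_rot: [-0.279, 3.129, 0.001]
wrist_force: [-0.9, -0.1, -2.4]
gripper_width: 32.0
grip_force: 60.0
```

Request:
{"method": "servo_tool", "body": {"targets": [[[0,0,-0.001],[0,0,0]],[[0,0,0],[0,0,0]],[[0,0,0],[0,0,0]]]}}

```text
time: 23.98
position: [644.2, -166.7, 30.7]
tool_rot: [-0.279, 3.128, 0.001]
wrist_force: [-0.9, 0.2, 1.5]
gripper_width: 32.5
grip_force: 60.2
```

Request:
{"method": "servo_tool", "body": {"targets": [[[0,0,0],[0,0,0]],[[0,0,0],[0,0,0]],[[0,0,0],[0,0,0]],[[0,0,0],[0,0,0]],[[0,0,0],[0,0,0]],[[0,0,0.01],[0,0,0]],[[0,0,0.02],[0,0,0]],[[0,0,0.03],[0,0,0]],[[0,0,0.04],[0,0,0]],[[0,0,0.04],[0,0,0]],[[0,0,0.03],[0,0,0]],[[0,0,0],[0,0,0]],[[0,0,0],[0,0,0]],[[0,0,0],[0,0,0]]], "claw": 0.6}}

```text
time: 25.15
position: [643.9, -166.6, 200.6]
tool_rot: [-0.279, 3.128, 0.001]
wrist_force: [-1.0, -0.0, -0.1]
gripper_width: 51.1
grip_force: 0.0
```

Run:
```python
from h import *
s,C=st();c=cam('wrist','w10');p=proj(c,[640.6,-166.5,57]);print(s['position'],s['wrist_force'],p)
g=cv2.cvtColor(c['img'],cv2.COLOR_BGR2GRAY);x,y=int(p[0]),int(p[1])
for r in range(y-28,y+29,2): print(r,' '.join('%3d'%v for v in g[r,x-28:x+29:2]))
t=cam('top','t2')['img'];a=load('t1')['img'];d=cv2.absdiff(t,a)[130:280,110:250].max(2)>40;print('tray-area change',d.sum())
```

```text
[ 643.94335225 -166.58986539  200.5594065 ] [-0.96311277 -0.0433205  -0.08760853] [284.33690986 194.0137603 ]
166 148 152 152 148 147 152 152 153 150 158 149 153 150 156 153 151 148 150 146 148 143 143 149 151 138 255 167 148 150
168 149 153 152 150 147 151 152 153 149 158 151 140 103 101  99  98  99 138 147 151 144 144 147 148 155 255 255 168 147
170 148 153 152 149 147 152 152 152 154 157 101  92  94  96  97  96  95  94  97 113 146 143 144 182 255 252 252 255 187
172 149 152 152 150 146 151 151 153 125  88  94  95  96  97  96  96  97  96  96  93 110 143 166 255 250 251 251 252 254
174 149 153 153 149 146 152 153 154  88  94  96  95  97  96  96  96  96  97  94  94  89 202 198 253 250 251 251 252 252
176 148 154 152 150 145 153 153  90  92  94  95  96 103 119 124 125 124  94  94  94  93  81 225 253 250 251 251 252 252
178 150 154 153 150 146 154 107  88  94  91 128 158 164 163 163 159 159 157 147 101  92  88 119 255 250 251 251 252 252
180 149 153 152 151 147 156  87  89 122 152 162 157 149 147 148 147 151 152 154 154 150  87  90 255 250 251 251 252 251
182 150 153 151 151 145 154  8
[... 1811 characters left out ...]
51 239 235 239 245 243 241 239 237 238 250 250 249 251 250 250 250 250 251 250
214 249 249 249 250 248 251 255 179 255 254 250 251 247 244 243 248 248 248 250 255 255 244 255 255 250 250 250 251 250
216 249 249 249 250 248 255  71  41  50 255 251 250 250 250 251 252 251 249 252 185  42  45  46 170 251 250 250 251 250
218 249 249 249 250 249 242  38  51  44  93 252 250 249 250 250 251 250 249 253 118  48  53  40 247 250 250 250 251 250
220 249 248 249 250 249 255  30  46  34 246 252 250 249 250 251 251 250 249 252 202  36  44  32 255 250 250 250 251 250
222 249 248 249 250 248 254 241 134 197 255 249 250 250 249 250 251 250 248 249 255 240 128 255 253 249 250 250 251 250
tray-area change 1075
```

```bash
python3 -c "
from h import *
print(job.job_done())"
```

```text
the job is handed in; nothing more can be done
None
```

I handed the job in with the tray drawn out to its stop, the hook hanging in its fork and the sleeve down over the locating pin; these come from camera and force readings, as the hand-in gave no verdict.

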